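# Find the fullest tin of screws

## Robot

A 7-joint arm with a two-finger parallel gripper is mounted at the origin on the work surface. World frame = base frame: x ahead of the robot, y to its left, z up, the work surface at z = 0. Lengths are in m, angles in rad, forces in N, time in s.
With the tool pointing down it reaches from about 0.375 to 0.925 m from the base axis. Payload 3.1 kg.
Tool frame: the origin (TCP) lies between the finger pads; the fingertips stand 11 mm ahead of it and the grasp point (between the pads) lies 8 mm behind it; z points along the fingers, y is the line along which they close (so a half turn about z gives the same grasp; the last joint's range is limited). The gripper opens to 85 mm and grips with 20 to 120 N. Pads are 22 mm wide; open, the fingers measure 114 mm over their backs; the gripper's body (76 mm by 85 mm) begins 54 mm behind the grasp point. The pads swing forward as they close: fully open they stand 13 mm farther back than shut.
Start: joints at [-1.392, 0.383, 0.044, 1.598, -0.018, 1.161, -0.05], TCP at [0.178, 0.625, 0.242] pointing down, gripper open.
Joint ranges: [-2.61, 2.61], [-0.41, 2.15], [-1.48, 1.57], [0, 2.5], [-1.57, 4.71], [0.05, 1.97], [-2.85, 2.85]. Speed limits (rad/s): [2.79, 2.79, 3.14, 3.14, 3.14, 3.14, 3.14].

## Interface

Orientations are given as a 3x3 rotation matrix whose columns are the frame's x, y, z axes.
In Python, from workcell import r gives the robot as it stands.
- The arm moves only by the tool servo_tool, never from a script. Its argument "targets" is text: rows parted by semicolons, each of 4 numbers parted by spaces: the shift along the tool's x, y, z each as a share of 500 mm, from -1 to 1, then the turn about the tool's z as a share of 180 degrees, from -1 to 1. In form: x y z twist; .... A call has exactly 8 rows; each row is the pose to reach, as a shift and turn from the pose commanded when the call began, along the tool's axes at that moment, turning the shorter way round; what a row does not reach only later rows make up. A row lasts 1/12 s, in which the tool goes at most 41.7 mm and 7.16 degrees, less where a joint would pass 70% of its speed; a pose out of reach is approached as far as the arm can. A call with a number of a shift or a turn outside -1 to 1 is refused whole. A call with a gripper value outside its range is refused whole. "fingers" is the opening, from 0 (shut) to 1 (fully open), set as the call begins (left out, the last holds). The fingers move at their own pace and stop on an object; "newtons" is the grip in N (left out, the last holds). Time passes only in rows, so rows that repeat a pose let the fingers close, or fill a call up. It gives the time, the measured TCP pose, the force, the opening and the grip force at its end, in the units of the state.
- r.get_obs(): the state, without advancing time (a new reading comes with each control period).
- r.camera(name): name is "scene" or "top" or "wrist"; returns a dict with "frame" (384x512x3 uint8, red, green, blue), "range_z" (384x512 float32, m along the optical axis (not along the pixel's ray), 0 where there is no reading), "mtx" (3x3 intrinsics, pixels), "R" (3x3) and "t" (3): a world point X has camera coordinates R X + t. Camera axes: x right, y down, z forward; pixel columns grow to the right and rows downward; lengths in m; the calibration is good to about 2 mm. A picture is of the moment at which its call begins.
- r.finish_job(): hands the job in; it is judged then, once.
The state is a dict: "t": time; "joint_pos": joint angles; "dq": joint speeds; "effort": joint torques, N m; "tool_pos": TCP position; "orientation": TCP orientation; "wrist_force": force on the tool from outside, world axes, zero at the start; "torque": the same for the moment, N m; "grip_width": finger opening in m; "finger_force": force on a finger pad.
Only numpy, scipy, OpenCV 4.12 (cv2) and the standard library are available. Lean on these libraries where they do the work, as an engineer would, in place of code of your own. Each camera call takes 0.05 s, during which the arm holds its last target. There are 200 camera calls.

## Task

Take the basket off the middle tin and hang it by its handle on the hook, so that all three tins are free. Then heft the tins one by one, from the one nearest the hook stand to the farthest: lift each clear of the rack above its own compartment and set it back upright where it stood, without dropping it. Finish while holding up the heaviest, upright and still, its bottom higher than the other tins' lids, without putting it down or letting go; leave the jar, tape roll and screwdriver alone.

Things in the scene. Friction and masses are not known exactly. Their poses are not given: they have to be found in the camera images.
- tin_a: One of three outwardly identical closed steel tins of screws: upright cylinder 58 mm in diameter, 85 mm tall, flat lid that does not come off. Origin: centre of the underside, z up. It stands in a compartment of the rack, which one varies. Mass between 0.15 and 0.85 kg, different for each tin and at every start; the heaviest outweighs each of the others by at least 0.13 kg; only its weight tells it apart.
- tin_b: One of three outwardly identical closed steel tins of screws: upright cylinder 58 mm in diameter, 85 mm tall, flat lid that does not come off. Origin: centre of the underside, z up. It stands in a compartment of the rack, which one varies. Mass between 0.15 and 0.85 kg, different for each tin and at every start; the heaviest outweighs each of the others by at least 0.13 kg; only its weight tells it apart.
- tin_c: One of three outwardly identical closed steel tins of screws: upright cylinder 58 mm in diameter, 85 mm tall, flat lid that does not come off. Origin: centre of the underside, z up. It stands in a compartment of the rack, which one varies. Mass between 0.15 and 0.85 kg, different for each tin and at every start; the heaviest outweighs each of the others by at least 0.13 kg; only its weight tells it apart.
- rack: Low fixed wooden tray, 110 x 420 x 26 mm (x, y, z), walls 6 mm, floor 6 mm thick, split by two dividers into three equal compartments in a row along its y, each 98 x 132 mm inside. Origin: centre of the underside; its y axis points towards the side of the hook stand. It does not move when pushed.
- bay_1 (a point): Centre of the inner floor of the rack's end compartment nearest the hook stand, where a tin stands.
- bay_2 (a point): Centre of the inner floor of the rack's middle compartment (138 mm from the other two), where a tin stands.
- bay_3 (a point): Centre of the inner floor of the rack's end compartment farthest from the hook stand, where a tin stands.
- basket: Small white slatted plastic basket, 80 x 120 x 45 mm (x, y, z), 0.14 kg, with a stiff dark steel bar handle: two uprights at y = -56 and +56 mm in the x = 0 plane and a round level bar between them, along y, 10 mm thick, its centre line 120 mm above the underside (70 mm of free opening between basket rim and bar). Origin: centre of the underside, z up. At the start it stands loose on the lid of the middle tin.
- basket_bar (a point): Middle of the basket's handle bar, on its centre line.
- hook_stand: Fixed steel hook stand: foot 130 x 130 x 14 mm (centred 10 mm to +x of the post), upright post 18 mm thick and 246 mm tall at the origin, and a level arm 10 mm thick that runs from the post 95 mm along the stand's own -x (roughly towards the robot), its upper side 240 mm above the bench, ending in a tip turned up to 257 mm. Origin: centre of the post's foot on the bench. It does not move when pushed.
- hook_seat (a point): Top of the hook arm, 55 mm along the stand's -x from the post's axis, 240 mm above the bench: where the basket's bar should lie, across the arm.
- hook_tip (a point): Top of the hook's upturned tip, 97 mm along the stand's -x from the post's axis, 257 mm above the bench.
- jar: Bystander: closed jar 64 mm in diameter, 75 mm tall. Origin: centre of the underside.
- tape_roll: Bystander: roll of grey tape lying flat, 90 mm in diameter, 25 mm high. Origin: centre of the underside.
- screwdriver: Bystander: screwdriver about 200 mm long lying on the bench along its own x axis, handle to -x, under 35 mm high. Origin: under its middle part.

How it is judged:
On the way, in this order (a step that is already met when the one before it is completed fails the run):
1. the basket hangs by its handle bar on the hook, let go (contact force between basket and hook_stand above 0.4 N and distance between basket_bar and hook_seat below 0.05 m and contact force between basket and the fingers below 0.1 N and angle between basket's own z axis and vertical below 0.5 rad), for 0.3 s.
2. the tin of the nearest (to the hook stand) compartment is held in the fingers, lifted at least 15 mm off the rack's floor above its compartment (((horizontal distance between tin_a and bay_1 below 0.06 m and z of tin_a in the frame of bay_1 above 0.015 m and contact force between tin_a and the fingers above 1 N and contact force between tin_a and rack below 0.1 N) or (horizontal distance between tin_b and bay_1 below 0.06 m and z of tin_b in the frame of bay_1 above 0.015 m and contact force between tin_b and the fingers above 1 N and contact force between tin_b and rack below 0.1 N) or (horizontal distance between tin_c and bay_1 below 0.06 m and z of tin_c in the frame of bay_1 above 0.015 m and contact force between tin_c and the fingers above 1 N and contact force between tin_c and rack below 0.1 N))), for 0.2 s.
3. the tin of the middle compartment is held in the fingers, lifted at least 15 mm off the rack's floor above its compartment (((horizontal distance between tin_a and bay_2 below 0.06 m and z of tin_a in the frame of bay_2 above 0.015 m and contact force between tin_a and the fingers above 1 N and contact force between tin_a and rack below 0.1 N) or (horizontal distance between tin_b and bay_2 below 0.06 m and z of tin_b in the frame of bay_2 above 0.015 m and contact force between tin_b and the fingers above 1 N and contact force between tin_b and rack below 0.1 N) or (horizontal distance between tin_c and bay_2 below 0.06 m and z of tin_c in the frame of bay_2 above 0.015 m and contact force between tin_c and the fingers above 1 N and contact force between tin_c and rack below 0.1 N))), for 0.2 s.
4. the tin of the farthest compartment is held in the fingers, lifted at least 15 mm off the rack's floor above its compartment (((horizontal distance between tin_a and bay_3 below 0.06 m and z of tin_a in the frame of bay_3 above 0.015 m and contact force between tin_a and the fingers above 1 N and contact force between tin_a and rack below 0.1 N) or (horizontal distance between tin_b and bay_3 below 0.06 m and z of tin_b in the frame of bay_3 above 0.015 m and contact force between tin_b and the fingers above 1 N and contact force between tin_b and rack below 0.1 N) or (horizontal distance between tin_c and bay_3 below 0.06 m and z of tin_c in the frame of bay_3 above 0.015 m and contact force between tin_c and the fingers above 1 N and contact force between tin_c and rack below 0.1 N))), for 0.2 s.
At the end, for the whole second after the job is handed in: The heaviest tin is held still by the fingers alone, upright within 20 degrees, underside 95 mm or more above the bench; the others stand upright on the rack within 50 mm of where they stood; the basket hangs free by its bar, its middle within 50 mm of the hook seat, tilted under 28 degrees (all of step 1 and ((height (world z) of tin_a above 0.095 m and angle between tin_a's own z axis and vertical below 0.35 rad and contact force between tin_a and the fingers above 1 N and linear speed of tin_a below 0.05 m/s and contact force between tin_a and rack below 0.1 N and contact force between tin_a and basket below 0.1 N and contact force between tin_a and hook_stand below 0.1 N and contact force between tin_a and jar below 0.1 N and contact force between tin_a and tin_b below 0.1 N and contact force between tin_a and tin_c below 0.1 N and distance of each of tin_b, tin_c from where it was at the start of the episode below 0.05 m and angle between each of tin_b, tin_c's own z axis and vertical below 0.1 rad and contact force between tin_b and rack between 0.5 and 4.8 N and linear speed of each of tin_b, tin_c below 0.03 m/s and contact force between tin_c and rack between 0.5 and 4.8 N) or (height (world z) of tin_b above 0.095 m and angle between tin_b's own z axis and vertical below 0.35 rad and contact force between tin_b and the fingers above 1 N and linear speed of tin_b below 0.05 m/s and contact force between tin_b and rack below 0.1 N and contact force between tin_b and basket below 0.1 N and contact force between tin_b and hook_stand below 0.1 N and contact force between tin_b and jar below 0.1 N and contact force between tin_b and tin_a below 0.1 N and contact force between tin_b and tin_c below 0.1 N and distance of each of tin_a, tin_c from where it was at the start of the episode below 0.05 m and angle between each of tin_a, tin_c's own z axis and vertical below 0.1 rad and contact force between tin_a and rack between 0.5 and 4.8 N and linear speed of each of tin_a, tin_c below 0.03 m/s and contact force between tin_c and rack between 0.5 and 4.8 N) or (height (world z) of tin_c above 0.095 m and angle between tin_c's own z axis and vertical below 0.35 rad and contact force between tin_c and the fingers above 1 N and linear speed of tin_c below 0.05 m/s and contact force between tin_c and rack below 0.1 N and contact force between tin_c and basket below 0.1 N and contact force between tin_c and hook_stand below 0.1 N and contact force between tin_c and jar below 0.1 N and contact force between tin_c and tin_a below 0.1 N and contact force between tin_c and tin_b below 0.1 N and distance of each of tin_a, tin_b from where it was at the start of the episode below 0.05 m and angle between each of tin_a, tin_b's own z axis and vertical below 0.1 rad and contact force between tin_a and rack between 0.5 and 4.8 N and linear speed of each of tin_a, tin_b below 0.03 m/s and contact force between tin_b and rack between 0.5 and 4.8 N))); the arm keeps its last pose, push and grip.
It fails at once if a tin is dropped (falls free of the fingers) ((z of tin_a in the frame of rack above 0.025 m and contact force between tin_a and the fingers below 0.05 N and linear speed of tin_a above 0.35 m/s) or (z of tin_b in the frame of rack above 0.025 m and contact force between tin_b and the fingers below 0.05 N and linear speed of tin_b above 0.35 m/s) or (z of tin_c in the frame of rack above 0.025 m and contact force between tin_c and the fingers below 0.05 N and linear speed of tin_c above 0.35 m/s)).
It fails at once if a tin is tipped over (angle between any of tin_a, tin_b, tin_c's own z axis and vertical above 0.8 rad).
It fails at once if the jar, tape roll or screwdriver is moved over 30 mm (distance of any of jar, tape_roll, screwdriver from where it was at the start of the episode above 0.03 m).
It also fails if it takes over 72 s, if anything falls off the work surface, if the arm or the gripper's body presses on something with over 40 N, if the wrist force passes 120 N, or if a joint passes its speed limit or range.

## Working session

There is one attempt and no reset: what is moved stays moved. The work goes in short steps, Python scripts to look and compute and a tool call to move; the robot and the scene stay as the last step left them, time stands still between calls to the robot, and variables do not carry over. Pictures are saved under pics/ and viewed, at most 10 in all, crops included, and the job is handed in when it is done.

Besides the shell and the picture viewer there is one more tool, called after "Request:" as name(argument=value, ...) on one line, values as JSON. servo_tool: Moves the arm, as the interface text tells. Its arguments: {"type":"object","properties":{"targets":{"type":"string"},"fingers":{"type":"number"},"newtons":{"type":"number"}},"required":["targets"]}

```bash
ls; mkdir -p pics; cat > h.py <<'E'
from workcell import r
import numpy as np, cv2
def cloud(c):
    z=c["range_z"]; v,u=np.indices(z.shape); K=c["mtx"]
    P=np.stack([(u-K[0,2])/K[0,0]*z,(v-K[1,2])/K[1,1]*z,z],-1)
    W=(P-c["t"])@c["R"]; W[z==0]=np.nan
    return W
E
python3 - <<'E'
from h import *
o=r.get_obs(); print({k:np.round(v,3).tolist() for k,v in o.items()})
ims=[]
for n in("scene","top"):
    c=r.camera(n); np.savez(f"{n}.npz",**c); ims.append(c["frame"])
    print(n,np.round(c["mtx"],1).tolist(),np.round(-c["R"].T@c["t"],3),np.round(c["R"],2).tolist())
    cv2.imwrite(f"pics/{n}0.png",c["frame"][:,:,::-1])
E
```

```text
pics
{'t': 0.0, 'joint_pos': [-1.392, 0.384, 0.044, 1.6, -0.018, 1.161, -0.05], 'dq': [0.002, -0.002, -0.0, 0.0, 0.001, -0.0, 0.001], 'effort': [-0.0, -43.347, 1.024, -24.951, 0.011, 0.012, -0.0], 'tool_pos': [0.177, 0.624, 0.241], 'orientation': [[-0.962, 0.273, -0.001], [0.273, 0.962, -0.003], [-0.0, -0.003, -1.0]], 'wrist_force': [-0.406, -0.223, -0.01], 'torque': [0.011, 0.047, 0.068], 'finger_force': 0.0, 'grip_width': 0.085}
scene [[443.5, 0.0, 249.2], [0.0, 443.5, 191.9], [0.0, 0.0, 1.0]] [ 1.323 -0.525  0.813] [[0.58, 0.81, 0.01], [0.46, -0.32, -0.83], [-0.67, 0.48, -0.56]]
top [[409.5, 0.0, 252.3], [0.0, 409.5, 188.3], [0.0, 0.0, 1.0]] [0.486 0.036 1.019] [[0.01, -1.0, -0.02], [-1.0, -0.01, -0.1], [0.1, 0.02, -1.0]]
```

View pics/scene0.png

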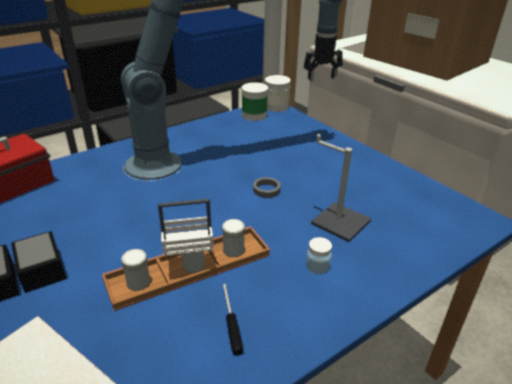

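View pics/top0.png

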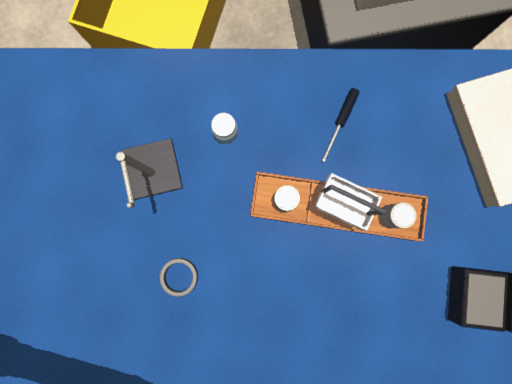

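The scene picture shows the rack, with the basket on the middle tin at about (187,235). The hook stand is at (340,200), the jar at (319,255) and the tape at (266,187). In the top picture the rack centre is near (339,207) and the tins at (287,198) and (403,215). The bar runs from (327,188) to (385,212), and the hook arm from (122,157) to (130,205).

```bash
cat >> h.py <<'E'
def onplane(c,uv,h):
    uv=np.atleast_2d(uv).astype(float); d=np.c_[uv,np.ones(len(uv))]@np.linalg.inv(c["mtx"]).T@c["R"]
    o=-c["R"].T@c["t"]; return o+d*((h-o[2])/d[:,2])[:,None]
E
python3 - <<'E'
from h import *
for n in("top","scene"):
    c=dict(np.load(f"{n}.npz")); W=cloud(c); f=c["frame"]; hsv=cv2.cvtColor(f,cv2.COLOR_RGB2HSV)
    x,y,z=np.moveaxis(W,-1,0); reg=(x>.2)&(x<.8)&(y>-.5)&(y<.5)
    m=reg&(hsv[...,0]<20)&(hsv[...,1]>100)&(z>.015)&(z<.04)
    print(n,"rack",cv2.minAreaRect(W[m][:,:2].astype(np.float32)),np.median(W[m][:,2]))
    def comps(mm,name,mn=12):
        k,l,s,_=cv2.connectedComponentsWithStats(mm.astype(np.uint8))
        for i in range(1,k):
            if s[i,4]>=mn:
                q=W[l==i]; 
                print(name,s[i].tolist(),q.mean(0).round(3),np.median(q[:,2]).round(3),"rect",[np.round(a,3) for a in cv2.minAreaRect(q[:,:2].astype(np.float32))])
    comps(reg&(z>.08)&(z<.1),"tinlid")
    comps(reg&(z>.125)&(z<.15),"rim")
    comps(reg&(z>.195)&(z<.225),"bar")
    comps(reg&(z>.228)&(z<.275),"hook")
    comps(reg&(z>.06)&(z<.08),"jar")
E
```

```text
top rack ((0.5415781140327454, -0.15387694537639618), (0.4180476665496826, 0.10927143692970276), 82.1666030883789) 0.024991400715714845
tinlid [142, 166, 6, 7, 19] [0.617 0.3   0.092] 0.092 rect [array([0.617, 0.301]), array([0.006, 0.017]), np.float64(58.107)]
tinlid [328, 179, 47, 25, 264] [ 0.573 -0.169  0.095] 0.095 rect [array([ 0.573, -0.17 ]), array([0.109, 0.017]), np.float64(68.209)]
tinlid [275, 186, 25, 25, 506] [ 0.555 -0.025  0.091] 0.091 rect [array([ 0.555, -0.025]), array([0.055, 0.055]), np.float64(0.348)]
tinlid [320, 190, 51, 36, 941] [ 0.535 -0.154  0.095] 0.095 rect [array([ 0.536, -0.154]), array([0.11 , 0.045]), np.float64(65.071)]
tinlid [389, 203, 28, 26, 551] [ 0.519 -0.284  0.091] 0.091 rect [array([ 0.519, -0.285]), array([0.057, 0.056]), np.float64(40.47)]
rim [135, 162, 8, 8, 29] [0.617 0.3   0.137] 0.137 rect [array([0.618, 0.301]), array([0.006, 0.017]), np.float64(60.894)]
rim [316, 174, 66, 57, 439] [ 0.545 -0.156  0.134] 0.134 rect [array([ 0.545, -0.155]), array([0.122, 0.08 ]), np.float64(64.898)]
bar [126, 156, 7, 9, 40] [0.618 0.3   0.21 ] 0.211
[... 2856 characters left out ...]
5, -0.463]), array([0.085, 0.134]), np.float64(84.435)]
jar [223, 230, 22, 12, 128] [ 0.576 -0.036  0.07 ] 0.07 rect [array([ 0.573, -0.034]), array([0.056, 0.025]), np.float64(60.063)]
jar [309, 237, 23, 19, 339] [0.735 0.121 0.073] 0.074 rect [array([0.732, 0.124]), array([0.054, 0.056]), np.float64(71.764)]
jar [183, 251, 20, 7, 77] [ 0.569 -0.154  0.067] 0.067 rect [array([ 0.568, -0.154]), array([0.048, 0.015]), np.float64(65.584)]
jar [123, 260, 25, 16, 156] [ 0.542 -0.293  0.07 ] 0.07 rect [array([ 0.537, -0.291]), array([0.057, 0.03 ]), np.float64(71.14)]
jar [56, 332, 60, 52, 1009] [ 0.719 -0.48   0.063] 0.063 rect [array([ 0.706, -0.49 ]), array([0.188, 0.043]), np.float64(16.719)]
```

```bash
cat > go.py <<'E'
# usage: go.py x y z yaw_of_tool_y_deg -> shares
import sys; from h import *
o=r.get_obs(); R=o["orientation"]; p=np.array(o["tool_pos"]); a=list(map(float,sys.argv[1:]))
for i in range(0,len(a),4):
    s=R.T@(np.array(a[i:i+3])-p)/.5
    yaw=np.degrees(np.arctan2(R[1,1],R[0,1])); tw=-((a[i+3]-yaw+180)%360-180)/180
    print(np.r_[s,tw].round(4))
print("t",round(o["t"],2),"p",np.round(p,4),"yaw",round(yaw,2),"tilt",np.round(R[:,2],3),"F",np.round(o["wrist_force"],2),"w",round(float(o["grip_width"]),4),"ff",round(float(o["finger_force"]),1))
E
```

Request:
servo_tool(targets="-.06 -.07 -.02 .04;-.12 -.14 -.04 .08;-.17 -.21 -.06 .12;-.22 -.27 -.08 .16;-.27 -.33 -.09 .2;-.32 -.39 -.1 .24;-.37 -.44 -.1 .28;-.41 -.49 -.1 .3", fingers=1, newtons=30)

```text
t: 0.77
tool_pos: [0.3096, 0.3303, 0.2925]
orientation: [[-0.337, 0.942, 0.001], [0.942, 0.337, 0.0], [-0.0, 0.001, -1.0]]
wrist_force: [0.5, 0.4, -0.3]
grip_width: 0.0853
finger_force: 0.0
```

```bash
python3 go.py .534 -.182 .29 -25
```

```text
[-1.1159  0.0775  0.0051  0.2482]
t 0.77 p [0.3096 0.3303 0.2925] yaw 19.68 tilt [ 0.001  0.    -1.   ] F [ 0.49  0.36 -0.29] w 0.0853 ff 0.0
```

Request:
servo_tool(targets="-.08 .005 0 .03;-.16 .01 0 .06;-.24 .015 0 .1;-.32 .02 0 .14;-.4 .03 0 .18;-.48 .035 0 .21;-.56 .04 0 .24;-.64 .045 0 .248")

```text
t: 1.43
tool_pos: [0.4391, 0.0388, 0.292]
orientation: [[0.418, 0.908, -0.0], [0.908, -0.418, 0.001], [0.001, -0.001, -1.0]]
wrist_force: [1.0, -0.0, 0.2]
grip_width: 0.085
finger_force: 0.0
```

```bash
python3 go.py .534 -.182 .29 -25
```

```text
[-0.3219  0.357   0.0037  0.0016]
t 1.43 p [0.4391 0.0388 0.292 ] yaw -24.7 tilt [-0.     0.001 -1.   ] F [ 1.04 -0.02  0.19] w 0.085 ff 0.0
```

Request:
servo_tool(targets="-.05 .055 0 0;-.1 .11 0 0;-.15 .17 0 0;-.2 .23 0 0;-.25 .28 0 0;-.3 .335 0 0;-.322 .357 0 0;-.322 .357 0 0")

```text
t: 2.1
tool_pos: [0.5345, -0.1851, 0.2921]
orientation: [[0.422, 0.907, -0.001], [0.907, -0.422, -0.005], [-0.005, 0.001, -1.0]]
wrist_force: [-1.5, -0.2, -0.2]
grip_width: 0.0857
finger_force: 0.0
```

```bash
python3 go.py .534 -.182 .207 -25; python3 - <<'E'
from h import *
c=r.camera("wrist"); W=cloud(c); m=(W[...,2]>.2)&(W[...,2]<.222)&(abs(W[...,0]-.547)<.09)&(abs(W[...,1]+.155)<.09)
q=W[m]; print(len(q)); 
if len(q): print(cv2.minAreaRect(q[:,:2].astype(np.float32)),np.percentile(q[:,2],[5,50,95]))
cv2.imwrite("pics/w1.png",c["frame"][:,:,::-1])
E
```

```text
[ 0.006  -0.0037  0.1702  0.0003]
t 2.1 p [ 0.5345 -0.1851  0.2921] yaw -24.94 tilt [-0.001 -0.005 -1.   ] F [-1.5  -0.18 -0.16] w 0.0857 ff 0.0
2947
((0.5458528995513916, -0.1553986817598343), (0.1215684786438942, 0.010028068907558918), 64.7807846069336) [0.21144202 0.21416755 0.21565148]
```

View pics/w1.png

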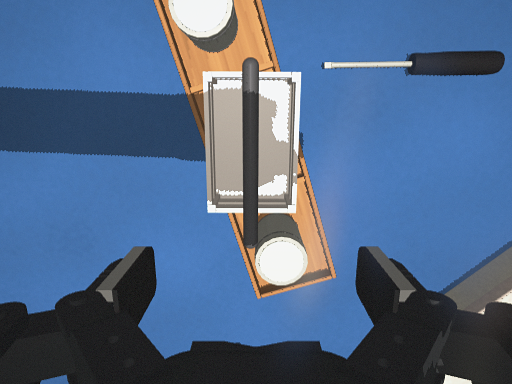

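The wrist picture shows the bar vertical at column 250 (rows 65–245), midway between the pads at (130,280) and (385,280). It is aligned, so I'll go down and grip.

Request:
servo_tool(targets=".002 -.002 .03 0;.004 -.002 .06 0;.006 -.002 .09 0;.006 -.002 .12 0;.006 -.002 .15 0;.006 -.002 .174 0;.006 -.002 .174 0;.006 -.002 .174 0")

```text
t: 2.82
tool_pos: [0.5346, -0.1751, 0.2046]
orientation: [[0.413, 0.911, -0.002], [0.911, -0.413, 0.001], [0.0, -0.002, -1.0]]
wrist_force: [0.1, -0.8, 0.1]
grip_width: 0.0856
finger_force: 0.0
```

Request:
servo_tool(targets="0 0 0 0;0 0 0 0;0 0 0 0;0 0 0 0;0 0 0 0;0 0 0 0;0 0 0 0;0 0 0 0", fingers=0)

```text
t: 3.48
tool_pos: [0.5353, -0.1767, 0.2056]
orientation: [[0.415, 0.91, 0.0], [0.91, -0.415, -0.0], [0.0, 0.0, -1.0]]
wrist_force: [0.1, -0.8, 2.2]
grip_width: 0.0086
finger_force: 29.2
```

```bash
python3 go.py .534 -.182 .28 -25
```

```text
[-0.0108  0.0021 -0.1489  0.0027]
t 3.48 p [ 0.5353 -0.1767  0.2056] yaw -24.51 tilt [ 0. -0. -1.] F [ 0.13 -0.8   2.25] w 0.0086 ff 29.2
```

Request:
servo_tool(targets="0 0 -.01 0;0 0 -.03 0;0 0 -.05 0;0 0 -.075 0;0 0 -.1 0;0 0 -.12 0;0 0 -.138 0;0 0 -.138 0")

```text
t: 4.15
tool_pos: [0.5367, -0.1771, 0.2771]
orientation: [[0.415, 0.91, 0.005], [0.91, -0.415, -0.0], [0.002, 0.005, -1.0]]
wrist_force: [-1.0, -0.7, -1.0]
grip_width: 0.0092
finger_force: 29.3
```

```bash
python3 go.py .44 .237 .2745 11
```

```text
[ 0.6735 -0.5195  0.004  -0.1972]
t 4.15 p [ 0.5367 -0.1771  0.2771] yaw -24.5 tilt [ 0.005 -0.    -1.   ] F [-1.04 -0.66 -1.02] w 0.0092 ff 29.3
```

Request:
servo_tool(targets=".03 -.025 .004 -.01;.07 -.055 .004 -.03;.12 -.095 .004 -.05;.18 -.14 .004 -.07;.24 -.19 .004 -.09;.3 -.23 .004 -.11;.36 -.275 .004 -.13;.42 -.32 .004 -.15")

```text
t: 4.82
tool_pos: [0.4757, 0.0824, 0.2722]
orientation: [[-0.046, 0.999, -0.0], [0.999, 0.046, 0.001], [0.001, -0.0, -1.0]]
wrist_force: [1.2, 0.7, -1.6]
grip_width: 0.0086
finger_force: 29.3
```

```bash
python3 go.py .44 .237 .2745 11
```

```text
[ 0.3122 -0.057  -0.0044 -0.0463]
t 4.82 p [0.4757 0.0824 0.2722] yaw 2.66 tilt [-0.     0.001 -1.   ] F [ 1.22  0.66 -1.55] w 0.0086 ff 29.3
```

Request:
servo_tool(targets=".05 -.01 -.004 -.008;.1 -.02 -.004 -.016;.15 -.03 -.004 -.024;.2 -.04 -.004 -.032;.25 -.047 -.004 -.04;.285 -.053 -.004 -.045;.305 -.057 -.004 -.046;.305 -.057 -.004 -.046")

```text
t: 5.48
tool_pos: [0.4407, 0.2349, 0.274]
orientation: [[-0.191, 0.982, -0.0], [0.982, 0.191, -0.0], [-0.0, -0.0, -1.0]]
wrist_force: [0.0, -0.2, -0.5]
grip_width: 0.0087
finger_force: 29.3
```

Request:
servo_tool(targets="0 0 0 0;0 0 0 0;0 0 0 0;0 0 0 0;0 0 0 0;0 0 0 0;0 0 0 0;0 0 0 0")

```text
t: 6.15
tool_pos: [0.4416, 0.2319, 0.2743]
orientation: [[-0.187, 0.982, 0.0], [0.982, 0.187, 0.0], [0.0, 0.0, -1.0]]
wrist_force: [0.4, -0.4, -1.4]
grip_width: 0.0088
finger_force: 29.3
```

```bash
python3 go.py .5735 .2645 .2745 11; python3 - <<'E'
from h import *
ims=[]
for n in("top","scene"):
    c=r.camera(n); W=cloud(c); x,y,z=np.moveaxis(W,-1,0); g=c["frame"]
    # bar beyond gripper side, and hook
    for nm,m in (("bar",(z>.262)&(z<.30)&(x>.38)&(x<.5)&(y>.262)&(y<.36)),("hook",(z>.228)&(z<.275)&(x>.5)&(x<.66)&(y>.25)&(y<.35)),("rim",(z>.19)&(z<.225)&(x>.36)&(x<.52)&(y>.15)&(y<.38))):
        q=W[m]; print(n,nm,len(q),cv2.minAreaRect(q[:,:2].astype(np.float32)) if len(q)>3 else "",np.percentile(q[:,2],[5,50,95]) if len(q) else "")
    ims.append(g[100:260,60:260] if n=="top" else g[80:240,230:430])
cv2.imwrite("pics/p2.png",cv2.resize(np.vstack(ims) if 0 else np.hstack(ims),None,fx=2,fy=2)[:,:,::-1])
E
```

```text
[ 0.0147  0.2713 -0.0003 -0.0013]
t 6.15 p [0.4416 0.2319 0.2743] yaw 10.77 tilt [ 0.  0. -1.] F [ 0.41 -0.4  -1.36] w 0.0088 ff 29.3
top bar 0  
top hook 348 ((0.575593113899231, 0.2927999794483185), (0.10949110239744186, 0.01723848655819893), 16.156538009643555) [0.23480037 0.23979717 0.25318823]
top rim 251 ((0.4429934620857239, 0.22092053294181824), (0.08086588233709335, 0.05411670356988907), 11.865034103393555) [0.19415351 0.20278831 0.20606619]
scene bar 55 ((0.4334475100040436, 0.2879803776741028), (0.009696077555418015, 0.05349051579833031), 9.866615295410156) [0.26546708 0.27992227 0.28449689]
scene hook 183 ((0.5784569978713989, 0.29571282863616943), (0.10907814651727676, 0.019216185435652733), 11.5874662399292) [0.23093905 0.23805475 0.25038474]
scene rim 429 ((0.4395334720611572, 0.2543686330318451), (0.08421044796705246, 0.12617771327495575), 10.46336555480957) [0.19131016 0.19923469 0.21318849]
```

View pics/p2.png

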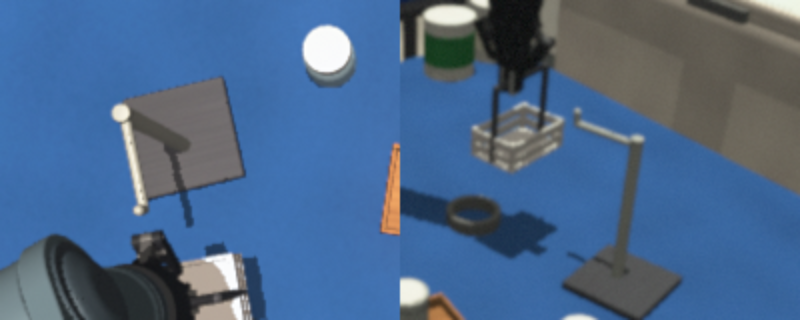

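The picture shows the basket hanging level under the gripper at crop (517,135), with its opening facing the hook tip at (577,112). I'll move along the hook arm.

Request:
servo_tool(targets=".001 .01 0 0;.002 .03 0 0;.003 .05 0 0;.005 .075 0 0;.006 .1 0 0;.007 .125 0 0;.008 .145 0 0;.008 .15 0 0")

```text
t: 6.92
tool_pos: [0.5168, 0.2504, 0.2742]
orientation: [[-0.186, 0.982, 0.002], [0.982, 0.186, -0.001], [-0.001, 0.002, -1.0]]
wrist_force: [0.2, 0.1, -1.3]
grip_width: 0.0086
finger_force: 29.3
```

Request:
servo_tool(targets="0 .01 0 0;.001 .03 0 0;.002 .05 0 0;.003 .075 0 0;.004 .1 0 0;.006 .115 0 0;.006 .121 0 0;.006 .121 0 0")

```text
t: 7.58
tool_pos: [0.5739, 0.2644, 0.2741]
orientation: [[-0.187, 0.982, 0.0], [0.982, 0.187, -0.001], [-0.001, -0.0, -1.0]]
wrist_force: [-0.3, 0.8, -1.7]
grip_width: 0.0091
finger_force: 29.3
```

```bash
python3 go.py .5735 .2645 .2395 11; python3 - <<'E'
from h import *
ims=[]
for n in("top","scene"):
    c=r.camera(n); g=c["frame"]; ims.append(g[100:260,60:260] if n=="top" else g[80:240,230:430])
cv2.imwrite("pics/p3.png",cv2.resize(np.hstack(ims),None,fx=2,fy=2)[:,:,::-1])
E
```

```text
[ 0.0004 -0.0008  0.0692 -0.0013]
t 7.58 p [0.5739 0.2644 0.2741] yaw 10.77 tilt [ 0.    -0.001 -1.   ] F [-0.31  0.8  -1.65] w 0.0091 ff 29.3
```

View pics/p3.png

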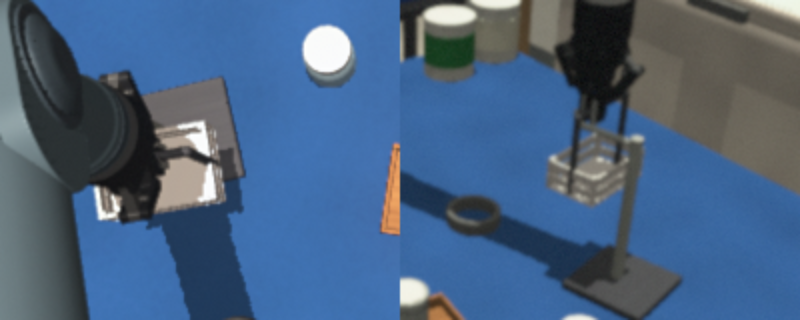

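The basket now straddles the hook arm, which runs under the bar between the uprights at (605,135). I'll lower it.

Request:
servo_tool(targets="0 0 .01 0;0 0 .02 0;0 0 .032 0;0 0 .044 0;0 0 .054 0;0 0 .062 0;0 0 .067 0;0 0 .067 0")

```text
t: 8.35
tool_pos: [0.5729, 0.2642, 0.2399]
orientation: [[-0.187, 0.982, -0.001], [0.982, 0.187, -0.001], [-0.0, -0.001, -1.0]]
wrist_force: [0.7, -0.5, -1.1]
grip_width: 0.0091
finger_force: 29.3
```

Request:
servo_tool(targets="0 0 0.001 0;0 0 0.002 0;0 0 0.002 0;0 0 .003 0;0 0 .003 0;0 0 .003 0;0 0 .003 0;0 0 .003 0")

```text
t: 9.02
tool_pos: [0.5736, 0.2644, 0.2395]
orientation: [[-0.187, 0.982, 0.001], [0.982, 0.187, 0.0], [0.0, 0.001, -1.0]]
wrist_force: [0.7, 0.3, -1.6]
grip_width: 0.0087
finger_force: 29.3
```

```bash
python3 go.py .5735 .2645 .2395 11
```

```text
[ 0.0002 -0.0001  0.0001 -0.0012]
t 9.02 p [0.5736 0.2644 0.2395] yaw 10.78 tilt [ 0.001  0.    -1.   ] F [ 0.7   0.34 -1.56] w 0.0087 ff 29.3
```

Request:
servo_tool(targets="0 0 0.002 0;0 0 0.004 0;0 0 0.005 0;0 0 .006 0;0 0 .007 0;0 0 .008 0;0 0 .008 0;0 0 .008 0")

```text
t: 9.68
tool_pos: [0.5741, 0.2643, 0.2377]
orientation: [[-0.187, 0.982, 0.002], [0.982, 0.187, 0.002], [0.001, 0.002, -1.0]]
wrist_force: [-2.7, -1.0, 8.8]
grip_width: 0.0089
finger_force: 30.2
```

Request:
servo_tool(targets="0 0 -.002 0;0 0 -.003 0;0 0 -.003 0;0 0 -.003 0;0 0 -.003 0;0 0 -.003 0;0 0 -.003 0;0 0 -.003 0")

```text
t: 10.35
tool_pos: [0.574, 0.2643, 0.238]
orientation: [[-0.187, 0.982, 0.001], [0.982, 0.187, 0.001], [0.001, 0.001, -1.0]]
wrist_force: [-1.5, -0.5, 6.5]
grip_width: 0.0088
finger_force: 30.0
```

Request:
servo_tool(targets="0 0 0 0;0 0 0 0;0 0 0 0;0 0 0 0;0 0 0 0;0 0 0 0;0 0 0 0;0 0 0 0", fingers=0.5)

```text
t: 11.02
tool_pos: [0.5733, 0.2643, 0.2367]
orientation: [[-0.187, 0.982, -0.0], [0.982, 0.187, -0.0], [-0.0, -0.0, -1.0]]
wrist_force: [0.2, -0.0, -0.9]
grip_width: 0.0431
finger_force: 0.0
```

Request:
servo_tool(targets="0 0 -.01 0;0 0 -.03 0;0 0 -.06 0;0 0 -.1 0;0 0 -.14 0;0 0 -.18 0;0 0 -.2 0;0 0 -.2 0")

```text
t: 11.68
tool_pos: [0.5753, 0.2647, 0.341]
orientation: [[-0.187, 0.982, 0.006], [0.982, 0.187, 0.004], [0.003, 0.007, -1.0]]
wrist_force: [1.1, -1.2, 0.3]
grip_width: 0.0427
finger_force: 0.0
```

```bash
python3 go.py .556 -.025 .32 0; python3 - <<'E'
from h import *
ims=[]
for n in("top","scene"):
    c=r.camera(n); g=c["frame"]; ims.append(g[100:260,60:260] if n=="top" else g[80:240,230:430])
cv2.imwrite("pics/p4.png",cv2.resize(np.hstack(ims),None,fx=2,fy=2)[:,:,::-1])
E
```

```text
[-0.5621 -0.1464  0.0396  0.0598]
t 11.68 p [0.5753 0.2647 0.341 ] yaw 10.77 tilt [ 0.006  0.004 -1.   ] F [ 1.09 -1.25  0.26] w 0.0427 ff 0.0
```

View pics/p4.png

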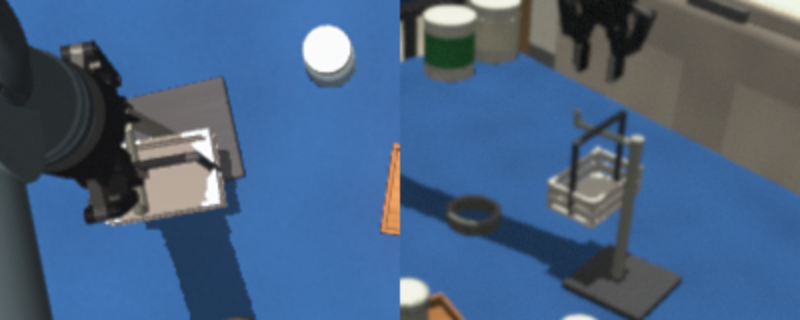

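```bash
cat > bk.py <<'E'
from h import *
c=r.camera("scene"); W=cloud(c); x,y,z=np.moveaxis(W,-1,0); hsv=cv2.cvtColor(c["frame"],cv2.COLOR_RGB2HSV)
u=np.array([.982,.187]); b=np.array([-.187,.982]); s=np.array([.568,.293])
a=(W[...,:2]-s)@u; l=(W[...,:2]-s)@b
m=(abs(a)<.02)&(abs(l)<.075)&(z>.205)&(z<.29)&(c["frame"].max(-1)<75)
q=np.c_[a[m],l[m],z[m]]; mu=q.mean(0); print(len(q),mu.round(3),"l range",q[:,1].min(),q[:,1].max())
top=q[q[:,2]>.225]
for k in np.arange(-.07,.071,.014):
    t=top[abs(top[:,1]-k)<.007]
    if len(t): print(round(k,3),len(t),t[:,2].max().round(4),np.median(t[:,2]).round(4),np.median(t[:,0]).round(4))
m=(abs(a)<.06)&(abs(l)<.09)&(z>.09)&(z<.19)&(hsv[...,1]<60)&(c["frame"].max(-1)>90)
for k in np.arange(-.07,.071,.014):
    t=z[m&(abs(l-k)<.007)]
    if len(t): print("rim",round(k,3),len(t),t.max().round(3),t.min().round(3))
E
python3 bk.py
```

```text
116 [ 0.004 -0.011  0.237] l range -0.06832877040222887 0.051792071112907456
-0.07 9 0.2426 0.2368 0.0056
-0.056 6 0.2467 0.2437 0.0066
-0.042 8 0.2469 0.2449 0.0058
-0.028 12 0.2492 0.247 0.0045
-0.014 10 0.2493 0.2463 0.0059
-0.0 11 0.249 0.247 0.005
0.014 7 0.2519 0.247 0.006
0.028 8 0.2508 0.2487 0.0059
0.042 16 0.2514 0.2403 0.0043
0.056 2 0.2397 0.2337 0.0035
rim -0.07 5 0.168 0.157
rim -0.056 300 0.175 0.119
rim -0.042 53 0.169 0.122
rim -0.028 69 0.168 0.124
rim -0.014 40 0.168 0.126
rim -0.0 71 0.171 0.125
rim 0.014 77 0.171 0.125
rim 0.028 67 0.171 0.126
rim 0.042 70 0.175 0.128
rim 0.056 144 0.174 0.128
rim 0.07 1 0.14 0.14
```

The basket hangs nearly level on the hook, with the bar along (570,150)–(625,115) in the crop and a tilt of about 3°. Tin 1 is next.

Request:
servo_tool(targets="-.05 -.01 0 0;-.12 -.03 0 0;-.19 -.05 .01 0;-.27 -.07 .02 0;-.35 -.09 .03 0;-.43 -.11 .04 0;-.5 -.13 .04 0;-.56 -.146 .04 0", fingers=1, newtons=60)

```text
t: 12.5
tool_pos: [0.5518, -0.0279, 0.3147]
orientation: [[-0.184, 0.983, -0.004], [0.983, 0.184, -0.001], [-0.0, -0.004, -1.0]]
wrist_force: [1.1, -0.2, -0.0]
grip_width: 0.0857
finger_force: 0.0
```

```bash
cat > tin.py <<'E'
import sys; from h import *
c=r.camera("wrist"); W=cloud(c); x,y,z=np.moveaxis(W,-1,0)
X,Y=map(float,sys.argv[1:]); m=(z>.08)&(z<.1)&(np.hypot(x-X,y-Y)<.05); q=W[m]
print(len(q),cv2.minEnclosingCircle(q[:,:2].astype(np.float32)),np.median(q[:,2]),q.mean(0))
E
python3 tin.py .556 -.025; python3 go.py .556 -.025 .055 11
```

```text
2232 ((0.5558544397354126, -0.025147996842861176), 0.028984177857637405) 0.09046294603363858 [ 0.55543562 -0.02442803  0.09040441]
[ 0.0233  0.0159  0.5206 -0.0054]
t 12.55 p [ 0.5511 -0.0365  0.3154] yaw 10.03 tilt [-0.003 -0.005 -1.   ] F [-1.24 -5.56  1.02] w 0.0854 ff 0.0
```

Request:
servo_tool(targets="0 0 .03 0;0 0 .08 0;0 0 .14 0;0 0 .2 0;0 0 .26 0;0 0 .3 0;0 0 .32 0;0 0 .32 0")

```text
t: 13.22
tool_pos: [0.5508, -0.0241, 0.1531]
orientation: [[-0.187, 0.982, -0.008], [0.982, 0.187, -0.001], [0.0, -0.008, -1.0]]
wrist_force: [0.2, 0.4, -0.6]
grip_width: 0.0855
finger_force: 0.0
```

```bash
python3 go.py .556 -.025 .055 11
```

```text
[-0.0038  0.0114  0.196  -0.0011]
t 13.22 p [ 0.5508 -0.0241  0.1531] yaw 10.8 tilt [-0.008 -0.001 -1.   ] F [ 0.24  0.36 -0.61] w 0.0855 ff 0.0
```

Request:
servo_tool(targets="-.001 .002 .03 0;-.002 .003 .06 0;-.002 .003 .1 0;-.002 .003 .13 0;-.002 .003 .16 0;-.002 .003 .18 0;-.002 .003 .194 0;-.002 .003 .194 0")

```text
t: 13.88
tool_pos: [0.5553, -0.0249, 0.0592]
orientation: [[-0.187, 0.982, -0.001], [0.982, 0.187, -0.0], [0.0, -0.001, -1.0]]
wrist_force: [-0.5, -0.2, 0.4]
grip_width: 0.0853
finger_force: 0.0
```

Request:
servo_tool(targets="0 0 0 0;0 0 0 0;0 0 0 0;0 0 0 0;0 0 0 0;0 0 0 0;0 0 0 0;0 0 0 0", fingers=0)

```text
t: 14.55
tool_pos: [0.5565, -0.0253, 0.0611]
orientation: [[-0.187, 0.982, 0.002], [0.982, 0.187, 0.0], [0.0, 0.002, -1.0]]
wrist_force: [-1.7, 0.2, 6.2]
grip_width: 0.057
finger_force: 64.2
```

Request:
servo_tool(targets="0 0 -.01 0;0 0 -.02 0;0 0 -.035 0;0 0 -.05 0;0 0 -.065 0;0 0 -.075 0;0 0 -.08 0;0 0 -.08 0")

```text
t: 15.22
tool_pos: [0.5564, -0.0251, 0.1007]
orientation: [[-0.187, 0.982, 0.002], [0.982, 0.187, 0.0], [-0.0, 0.002, -1.0]]
wrist_force: [0.7, -0.7, -4.4]
grip_width: 0.0565
finger_force: 64.4
```

Request:
servo_tool(targets="0 0 0 0;0 0 0 0;0 0 0 0;0 0 0 0;0 0 0 0;0 0 0 0;0 0 0 0;0 0 0 0")

```text
t: 15.88
tool_pos: [0.5556, -0.0252, 0.0997]
orientation: [[-0.187, 0.982, -0.0], [0.982, 0.187, -0.0], [-0.0, -0.0, -1.0]]
wrist_force: [-0.5, -0.5, -3.1]
grip_width: 0.057
finger_force: 64.4
```

```bash
cat > wz.py <<'E'
from h import *
f=[]
for i in range(6):
    o=r.get_obs(); f.append(np.r_[o["wrist_force"],np.array(o["effort"])[[1,3]]]); r.camera("wrist")
print(np.round(f,2).tolist(),np.mean(f,0).round(2)); print(o["t"],o["tool_pos"])
E
python3 wz.py
```

```text
[[-0.45, -0.5, -3.06, -35.63, -20.2], [0.1, -0.5, -2.46, -35.63, -20.2], [-0.41, -0.65, -2.95, -35.64, -20.21], [-0.16, -0.47, -3.61, -35.64, -20.21], [-0.32, -0.16, -3.38, -35.64, -20.21], [0.55, 0.19, -4.03, -35.64, -20.21]] [ -0.12  -0.35  -3.25 -35.64 -20.21]
16.1333 [ 0.55568318 -0.02511823  0.09978787]
```

Request:
servo_tool(targets="0 0 .01 0;0 0 .02 0;0 0 .035 0;0 0 .05 0;0 0 .065 0;0 0 .073 0;0 0 .078 0;0 0 .08 0")

```text
t: 16.85
tool_pos: [0.5547, -0.0252, 0.0611]
orientation: [[-0.187, 0.982, -0.004], [0.982, 0.187, 0.002], [0.003, -0.004, -1.0]]
wrist_force: [-8.6, 2.0, 19.3]
grip_width: 0.057
finger_force: 65.7
```

Request:
servo_tool(targets="0 0 0 0;0 0 0 0;0 0 0 0;0 0 0 0;0 0 0 0;0 0 0 0;0 0 0 0;0 0 0 0")

```text
t: 17.52
tool_pos: [0.5547, -0.0251, 0.0612]
orientation: [[-0.187, 0.982, -0.003], [0.982, 0.187, 0.002], [0.003, -0.003, -1.0]]
wrist_force: [-6.4, 1.0, 10.5]
grip_width: 0.0566
finger_force: 65.5
```

Request:
servo_tool(targets="0 0 -.003 0;0 0 -.003 0;0 0 -.003 0;0 0 -.003 0;0 0 -.003 0;0 0 -.003 0;0 0 -.003 0;0 0 -.003 0", fingers=1)

```text
t: 18.18
tool_pos: [0.5556, -0.0252, 0.0612]
orientation: [[-0.187, 0.982, -0.0], [0.982, 0.187, -0.0], [-0.0, -0.0, -1.0]]
wrist_force: [-0.7, -0.2, 0.2]
grip_width: 0.0855
finger_force: 0.0
```

Request:
servo_tool(targets="0 0 -.03 0;0 0 -.08 0;0 0 -.14 0;0 0 -.2 0;0 0 -.25 0;0 0 -.28 0;0 0 -.3 0;0 0 -.3 0")

```text
t: 18.85
tool_pos: [0.5573, -0.0252, 0.2136]
orientation: [[-0.187, 0.982, 0.005], [0.982, 0.187, 0.001], [0.0, 0.005, -1.0]]
wrist_force: [1.4, 0.2, 0.5]
grip_width: 0.0852
finger_force: 0.0
```

```bash
python3 go.py .538 -.155 .21 11; python3 tin.py .556 -.025;python3 tin.py .538 -.155
```

```text
[-0.2478 -0.0865  0.0068 -0.0012]
t 18.85 p [ 0.5573 -0.0252  0.2136] yaw 10.78 tilt [ 0.005  0.001 -1.   ] F [1.44 0.17 0.51] w 0.0852 ff 0.0
4152 ((0.5544281005859375, -0.02509402669966221), 0.028977660462260246) 0.09046024034594746 [ 0.55416319 -0.02375738  0.09035565]
3109 ((0.5455362200737, -0.1432451456785202), 0.02938539907336235) 0.09052639045694724 [ 0.54489282 -0.13845342  0.08998429]
```

Request:
servo_tool(targets="-.02 -.007 0 0;-.05 -.016 0 0;-.09 -.029 0 0;-.13 -.042 0 0;-.17 -.055 0 0;-.21 -.067 0 0;-.23 -.074 0 0;-.24 -.077 0 0")

```text
t: 19.62
tool_pos: [0.5385, -0.1532, 0.2101]
orientation: [[-0.183, 0.983, -0.003], [0.983, 0.183, -0.001], [-0.001, -0.003, -1.0]]
wrist_force: [-0.6, -0.1, 0.6]
grip_width: 0.0855
finger_force: 0.0
```

Request:
servo_tool(targets="0 0 0 0;0 0 0 0;0 0 0 0;0 0 0 0;0 0 0 0;0 0 0 0;0 0 0 0;0 0 0 0")

```text
t: 20.28
tool_pos: [0.5404, -0.1499, 0.2113]
orientation: [[-0.188, 0.982, 0.0], [0.982, 0.188, 0.0], [0.0, 0.0, -1.0]]
wrist_force: [0.4, -0.8, 0.1]
grip_width: 0.0853
finger_force: 0.0
```

```bash
python3 tin.py .54 -.15; python3 go.py .541 -.15 .06 11;python3 - <<'E'
from h import *
c=r.camera("wrist");cv2.imwrite("pics/w5.png",c["frame"][:,:,::-1])
E
```

```text
4265 ((0.5453227162361145, -0.1438949555158615), 0.02903270535171032) 0.09047557052508574 [ 0.54492477 -0.14274188  0.09037733]
[-2.000e-04  1.200e-03  3.027e-01 -1.100e-03]
t 20.33 p [ 0.5404 -0.15    0.2113] yaw 10.8 tilt [ 0.  0. -1.] F [0.37 0.08 0.35] w 0.0855 ff 0.0
```

View pics/w5.png

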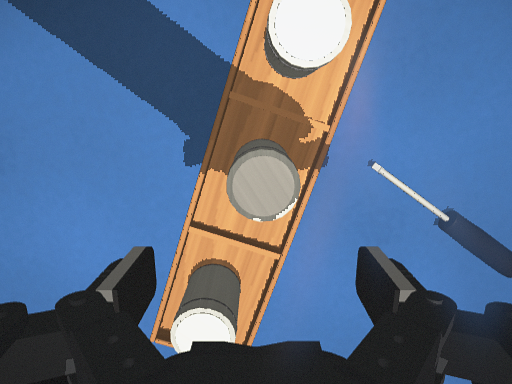

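The wrist picture shows tin 2 at about (263,185) in the middle compartment, nearly centred between the pads and fully free. I'll correct by about 7 mm and go down.

Request:
servo_tool(targets=".003 .004 .03 0;.006 .008 .08 0;.01 .012 .14 0;.01 .012 .19 0;.01 .012 .24 0;.01 .012 .28 0;.01 .012 .3 0;.01 .012 .302 0")

```text
t: 21.05
tool_pos: [0.5434, -0.1437, 0.058]
orientation: [[-0.187, 0.982, -0.005], [0.982, 0.187, 0.0], [0.001, -0.005, -1.0]]
wrist_force: [-0.3, 0.8, 0.1]
grip_width: 0.0855
finger_force: 0.0
```

Request:
servo_tool(targets="0 0 0 0;0 0 0 0;0 0 0 0;0 0 0 0;0 0 0 0;0 0 0 0;0 0 0 0;0 0 0 0")

```text
t: 21.72
tool_pos: [0.5454, -0.1441, 0.0605]
orientation: [[-0.187, 0.982, 0.0], [0.982, 0.187, 0.0], [0.0, 0.0, -1.0]]
wrist_force: [-0.4, 0.2, -0.1]
grip_width: 0.0854
finger_force: 0.0
```

Request:
servo_tool(targets="0 0 0 0;0 0 0 0;0 0 0 0;0 0 0 0;0 0 0 0;0 0 0 0;0 0 0 0;0 0 0 0", fingers=0)

```text
t: 22.38
tool_pos: [0.5457, -0.1444, 0.0606]
orientation: [[-0.187, 0.982, 0.001], [0.982, 0.187, -0.0], [-0.0, 0.001, -1.0]]
wrist_force: [0.6, -0.9, 2.5]
grip_width: 0.0567
finger_force: 64.0
```

Request:
servo_tool(targets="0 0 -.01 0;0 0 -.02 0;0 0 -.035 0;0 0 -.05 0;0 0 -.065 0;0 0 -.075 0;0 0 -.08 0;0 0 -.08 0")

```text
t: 23.05
tool_pos: [0.5459, -0.1443, 0.1013]
orientation: [[-0.187, 0.982, 0.002], [0.982, 0.187, -0.0], [-0.0, 0.002, -1.0]]
wrist_force: [0.8, -0.2, -1.8]
grip_width: 0.0569
finger_force: 64.1
```

Request:
servo_tool(targets="0 0 0 0;0 0 0 0;0 0 0 0;0 0 0 0;0 0 0 0;0 0 0 0;0 0 0 0;0 0 0 0")

```text
t: 23.72
tool_pos: [0.5452, -0.1442, 0.1002]
orientation: [[-0.187, 0.982, -0.0], [0.982, 0.187, -0.0], [0.0, -0.0, -1.0]]
wrist_force: [0.2, 0.1, -1.9]
grip_width: 0.0569
finger_force: 64.1
```

```bash
python3 wz.py
```

```text
[[0.21, 0.14, -1.92, -35.44, -19.75], [0.06, -0.95, -3.05, -35.44, -19.75], [0.43, -0.18, -2.06, -35.44, -19.76], [0.32, -0.83, -1.65, -35.44, -19.76], [-0.72, 0.86, -1.72, -35.44, -19.76], [-1.16, -0.4, -1.88, -35.45, -19.76]] [ -0.14  -0.23  -2.05 -35.44 -19.76]
23.9667 [ 0.54526727 -0.14418539  0.10028671]
```

Request:
servo_tool(targets="0 0 .01 0;0 0 .02 0;0 0 .035 0;0 0 .05 0;0 0 .065 0;0 0 .073 0;0 0 .077 0;0 0 .078 0")

```text
t: 24.68
tool_pos: [0.5449, -0.1443, 0.0608]
orientation: [[-0.187, 0.982, -0.001], [0.982, 0.187, 0.0], [0.0, -0.001, -1.0]]
wrist_force: [0.1, -0.6, -2.6]
grip_width: 0.0568
finger_force: 64.3
```

Request:
servo_tool(targets="0 0 0 0;0 0 0 0;0 0 0 0;0 0 0 0;0 0 0 0;0 0 0 0;0 0 0 0;0 0 0 0")

```text
t: 25.35
tool_pos: [0.5453, -0.1442, 0.0613]
orientation: [[-0.187, 0.982, 0.0], [0.982, 0.187, 0.0], [0.0, 0.0, -1.0]]
wrist_force: [0.6, 0.2, -1.2]
grip_width: 0.0572
finger_force: 64.3
```

Not quite down, so I'll lower a little more.

Request:
servo_tool(targets="0 0 .001 0;0 0 .002 0;0 0 .003 0;0 0 .003 0;0 0 .003 0;0 0 .003 0;0 0 .003 0;0 0 .003 0")

```text
t: 26.02
tool_pos: [0.5454, -0.1442, 0.0605]
orientation: [[-0.187, 0.982, -0.0], [0.982, 0.187, 0.001], [0.001, 0.0, -1.0]]
wrist_force: [-1.3, 1.9, 4.5]
grip_width: 0.0569
finger_force: 64.2
```

Request:
servo_tool(targets="0 0 0 0;0 0 0 0;0 0 0 0;0 0 0 0;0 0 0 0;0 0 0 0;0 0 0 0;0 0 0 0", fingers=1)

```text
t: 26.68
tool_pos: [0.5452, -0.1442, 0.0597]
orientation: [[-0.187, 0.982, -0.0], [0.982, 0.187, -0.0], [-0.0, -0.0, -1.0]]
wrist_force: [-0.4, 0.6, 0.3]
grip_width: 0.0859
finger_force: 0.0
```

Request:
servo_tool(targets="0 0 -.03 0;0 0 -.08 0;0 0 -.14 0;0 0 -.2 0;0 0 -.25 0;0 0 -.28 0;0 0 -.3 0;0 0 -.3 0")

```text
t: 27.35
tool_pos: [0.5468, -0.1446, 0.2121]
orientation: [[-0.187, 0.982, 0.005], [0.982, 0.187, -0.0], [-0.001, 0.005, -1.0]]
wrist_force: [0.1, 0.3, 0.6]
grip_width: 0.0855
finger_force: 0.0
```

Request:
servo_tool(targets="-.02 -.008 0 0;-.06 -.023 0 0;-.1 -.039 0 0;-.14 -.055 0 0;-.18 -.07 0 0;-.22 -.086 0 0;-.25 -.098 0 0;-.267 -.104 0 0")

```text
t: 28.02
tool_pos: [0.5161, -0.2883, 0.2079]
orientation: [[-0.183, 0.983, -0.004], [0.983, 0.183, -0.001], [-0.0, -0.004, -1.0]]
wrist_force: [-0.5, -0.5, 0.1]
grip_width: 0.0855
finger_force: 0.0
```

Request:
servo_tool(targets="0 0 0 0;0 0 0 0;0 0 0 0;0 0 0 0;0 0 0 0;0 0 0 0;0 0 0 0;0 0 0 0")

```text
t: 28.68
tool_pos: [0.5194, -0.2846, 0.2099]
orientation: [[-0.188, 0.982, 0.0], [0.982, 0.188, 0.0], [0.0, 0.0, -1.0]]
wrist_force: [-0.0, -0.2, 0.2]
grip_width: 0.0857
finger_force: 0.0
```

```bash
python3 tin.py .519 -.285; python3 tin.py .545 -.144; python3 go.py .519 -.285 .0605 11
```

```text
4237 ((0.5190930962562561, -0.2865230143070221), 0.028952617198228836) 0.09046658765197939 [ 0.51894071 -0.2853046   0.09034784]
3343 ((0.5459622144699097, -0.14643701910972595), 0.02885582111775875) 0.09025154468758138 [ 0.54687575 -0.1566111   0.08995453]
[-2.000e-04 -6.000e-04  2.987e-01 -1.100e-03]
t 28.78 p [ 0.5193 -0.2849  0.2098] yaw 10.8 tilt [ 0.  0. -1.] F [-1.69 -0.36 -0.43] w 0.0855 ff 0.0
```

Request:
servo_tool(targets="-.003 0 .03 0;-.003 0 .08 0;-.003 0 .14 0;-.003 0 .19 0;-.003 0 .24 0;-.003 0 .28 0;-.003 0 .298 0;-.003 0 .298 0")

```text
t: 29.45
tool_pos: [0.5177, -0.2855, 0.0584]
orientation: [[-0.187, 0.982, -0.005], [0.982, 0.187, 0.002], [0.003, -0.004, -1.0]]
wrist_force: [-0.3, 1.3, 0.0]
grip_width: 0.0856
finger_force: 0.0
```

Request:
servo_tool(targets="0 0 0 0;0 0 0 0;0 0 0 0;0 0 0 0;0 0 0 0;0 0 0 0;0 0 0 0;0 0 0 0")

```text
t: 30.12
tool_pos: [0.5195, -0.2865, 0.0609]
orientation: [[-0.187, 0.982, 0.0], [0.982, 0.187, 0.0], [-0.0, 0.0, -1.0]]
wrist_force: [0.3, 1.1, -0.0]
grip_width: 0.0856
finger_force: 0.0
```

Request:
servo_tool(targets="0 0 0 0;0 0 0 0;0 0 0 0;0 0 0 0;0 0 0 0;0 0 0 0;0 0 0 0;0 0 0 0", fingers=0)

```text
t: 30.78
tool_pos: [0.5192, -0.2867, 0.061]
orientation: [[-0.187, 0.982, -0.0], [0.982, 0.187, 0.0], [0.0, -0.0, -1.0]]
wrist_force: [-1.6, 0.2, 4.8]
grip_width: 0.057
finger_force: 65.0
```

Request:
servo_tool(targets="0 0 -.01 0;0 0 -.02 0;0 0 -.035 0;0 0 -.05 0;0 0 -.065 0;0 0 -.075 0;0 0 -.08 0;0 0 -.08 0")

```text
t: 31.45
tool_pos: [0.5201, -0.2869, 0.1018]
orientation: [[-0.187, 0.982, 0.002], [0.982, 0.187, -0.001], [-0.001, 0.002, -1.0]]
wrist_force: [-0.9, 0.0, -6.9]
grip_width: 0.0569
finger_force: 65.4
```

Request:
servo_tool(targets="0 0 0 0;0 0 0 0;0 0 0 0;0 0 0 0;0 0 0 0;0 0 0 0;0 0 0 0;0 0 0 0")

```text
t: 32.12
tool_pos: [0.5194, -0.2865, 0.1007]
orientation: [[-0.187, 0.982, -0.0], [0.982, 0.187, -0.0], [0.0, -0.0, -1.0]]
wrist_force: [-0.5, 0.0, -6.0]
grip_width: 0.0569
finger_force: 65.4
```

```bash
python3 wz.py
```

```text
[[-0.46, 0.02, -5.98, -40.46, -21.75], [1.06, -0.25, -6.71, -40.46, -21.76], [0.47, 0.43, -6.78, -40.46, -21.76], [-0.63, -0.59, -6.34, -40.46, -21.77], [-0.08, 0.34, -6.44, -40.46, -21.77], [0.35, 0.42, -7.59, -40.47, -21.77]] [  0.12   0.06  -6.64 -40.46 -21.76]
32.3667 [ 0.51944645 -0.28649919  0.10076308]
```

Tin 3 reads 6.6 N, against 3.3 N and 2.1 N for the others. It is the heaviest, so I'll raise it and hold.

Request:
servo_tool(targets="0 0 -.01 0;0 0 -.03 0;0 0 -.055 0;0 0 -.08 0;0 0 -.11 0;0 0 -.135 0;0 0 -.15 0;0 0 -.16 0")

```text
t: 33.08
tool_pos: [0.5203, -0.2872, 0.1831]
orientation: [[-0.187, 0.982, 0.003], [0.982, 0.187, -0.001], [-0.002, 0.003, -1.0]]
wrist_force: [0.4, 0.2, -7.5]
grip_width: 0.0566
finger_force: 65.6
```

Request:
servo_tool(targets="0 0 0 0;0 0 0 0;0 0 0 0;0 0 0 0;0 0 0 0;0 0 0 0;0 0 0 0;0 0 0 0")

```text
t: 33.75
tool_pos: [0.5193, -0.2865, 0.1806]
orientation: [[-0.187, 0.982, -0.0], [0.982, 0.187, -0.0], [0.0, -0.0, -1.0]]
wrist_force: [-0.3, -1.2, -7.1]
grip_width: 0.0568
finger_force: 65.6
```

```bash
python3 bk.py | head -4; python3 - <<'E'
from h import *
c=r.camera("scene"); cv2.imwrite("pics/end.png",c["frame"][:,:,::-1]); print(r.get_obs()["tool_pos"],r.get_obs()["finger_force"])
E
```

```text
82 [ 0.005 -0.014  0.233] l range -0.0679836124626898 0.052984990032927094
-0.07 12 0.2405 0.2313 0.0035
-0.056 6 0.2457 0.243 0.0061
-0.042 2 0.2431 0.2423 0.0054
[ 0.51940513 -0.2865338   0.18067726] 65.55215835571289
```

View pics/end.png

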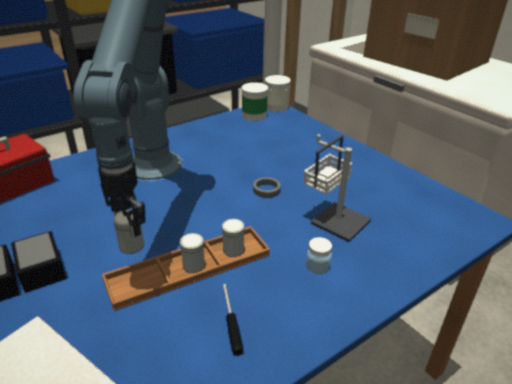

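The final picture shows tin 3 held up at (130,230) and the other two tins upright in the rack at (192,253) and (233,237). The basket hangs on the hook at (327,170), and the bystanders haven't moved. I'm handing in.

```bash
python3 -c "
from workcell import r
print(r.finish_job())"
```

```text
the job is handed in; nothing more can be done
None
```

I handed the job in at about 34 s: the basket hangs on the hook, all three tins were hefted in order, and the heaviest (the farthest one, about 0.67 kg) is held up upright; the judge gave no verdict.

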